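# Pack the kiln carrier: matched props and a fresh cone pack

## Robot

A 6-joint arm with a two-finger parallel gripper is mounted at the origin on a cart in front of the work surface, level with it; the furniture and walls round the work are solid. World frame = base frame: x ahead of the robot, y to its left, z up, the work surface at z = 0. Lengths are in m, angles in degrees, forces in N, time in s.
With the tool pointing down it reaches from about 0.375 to 0.9 m from the base axis. Payload 3.1 kg.
Tool frame: the origin (TCP) lies on the centre line of the jaws, within the pads' length; the fingertips stand 25 mm ahead of it and the grasp point (between the pads) lies 6 mm ahead of it; y points along the fingers, x is the direction in which the jaws open and shut, and the axes are right-handed (so a half turn about y gives the same grasp; the last joint's range is limited). The gripper opens to 87 mm and grips with 3 to 60 N. Pads are 19 mm wide; open, the fingers measure 117 mm over their backs; the gripper's body (75 mm by 190 mm) begins 51 mm behind the grasp point.
Start: joints at [65.919, 30.224, 82.088, -0, 67.689, -10.227], TCP at [0.15, 0.607, 0.248] pointing down, gripper open.
Joint ranges: [-176.69, 176.69], [-43.24, 126.21], [12.49, 139.97], [-82, 262], [0, 151.66], [-163.58, 163.58]. Speed limits (degrees/s): [159.86, 159.86, 180, 180, 180, 180].

## Interface

Orientations are given as a 3x3 rotation matrix whose columns are the frame's x, y, z axes.
In Python, from rig import * gives the robot as it stands.
- The arm moves only by the tool play_rows, never from a script. Its argument "commands" is a list of rows, each a list of 2 entries, a list of its own where there are three numbers: the shift along the world's x, y, z in m, then the turn, a rotation vector about the world's x, y, z in rad. A call has 1 to 10 rows; each row is the pose to reach, as a shift and turn from the pose commanded when the call began; what a row does not reach only later rows make up. A row lasts 1/8 s, in which the tool goes at most 62.5 mm and 10.7 degrees, less where a joint would pass 70% of its speed; a pose out of reach is approached as far as the arm can. A call with a gripper value outside its range is refused whole. "gripper" is the finger opening in m, from 0 to 0.087, set as the call begins (left out, the last holds). The fingers move at their own pace and stop on an object; the grip force is fixed at half the most. Time passes only in rows, so rows that repeat a pose let the fingers close. It gives the time, the measured TCP pose, the force and the opening at its end, in the units of the state.
- read_state(): the state, without advancing time (a new reading comes with each control period).
- capture(name): name is "side" or "top"; returns a dict with "frame" (400x640x3 uint8, red, green, blue), "depth" (400x640 float32, m along the optical axis (not along the pixel's ray), 0 where there is no reading), "mtx" (3x3 intrinsics, pixels), "dist_coeffs" ([k1, k2, p1, p2, k3] as OpenCV has them; the pictures are not rectified), "cam_to_world" (4x4, takes a point from camera to world coordinates). Camera axes: x right, y down, z forward; pixel columns grow to the right and rows downward; lengths in m; the calibration is good to about 2 mm. A picture is of the moment at which its call begins.
- hand_in(): hands the job in, once; it reports no verdict.
The state is a dict: "time_s": time; "joint_positions": joint angles; "qvel": joint speeds; "tau": joint torques, N m; "position": TCP position; "tcp_rot": TCP orientation; "force": force on the tool from outside, world axes, zero at the start; "moment": the same for the moment, N m; "opening": opening from 0.0 (shut) to 1.0 (fully open).
Only numpy, scipy, OpenCV 4.12 (cv2) and the standard library are available. Lean on these libraries where they do the work, as an engineer would, in place of code of your own. Each camera call takes 0.05 s, during which the arm holds its last target. There are 200 camera calls.

## Task

Pack the carrier for the next kiln shelf, which needs a matched set of props and an unfired cone pack: stand the three tall kiln props upright in the three square sockets, one in each, and set the fresh cone pack, the one whose cones still stand straight, flat in the long shallow bay beside them. The cones are brittle: keep that pack level and set it down gently, do not let it drop. Leave the two short props, the fired pack with its bent cones and the glaze jar where they stand.

Things in the scene. Friction and masses are not known exactly. Their poses are not given: they have to be found in the camera images.
- carrier: low wooden carrier, 142 (x) by 186 mm (y), fixed; floor 6 mm thick. Origin at the centre of its underside, z up. Towards +x a row of three square sockets, centres at x = 36, y = -58, 0 and 58 mm, each 50 x 50 mm inside, walls up to z = 30 mm. Towards -x the long bay (point bay), small unused pockets at its ends, and a ledge as low as its lip, 16 mm wide, between bay and sockets.
- bay (a point): centre of the floor of the carrier's long shallow bay, 6 mm above the bench, at x = -38, y = 0 mm of the carrier, axes as the carrier's. The bay is 46 mm (x) by 96 mm (y) inside; its lip stands only 10 mm above its floor, so fingers that hold the wad above that height clear it.
- tall_prop_1: a tall kiln prop: square extruded tube of buff fireclay, 32 x 32 mm and 70 mm tall, 0.13 kg, standing upright, with a 13 mm hole down its middle; one of three alike. Origin at the centre of its underside, z up, x and y square to its sides.
- tall_prop_2: a tall kiln prop: square extruded tube of buff fireclay, 32 x 32 mm and 70 mm tall, 0.13 kg, standing upright, with a 13 mm hole down its middle; one of three alike. Origin at the centre of its underside, z up, x and y square to its sides.
- tall_prop_3: a tall kiln prop: square extruded tube of buff fireclay, 32 x 32 mm and 70 mm tall, 0.13 kg, standing upright, with a 13 mm hole down its middle; one of three alike. Origin at the centre of its underside, z up, x and y square to its sides.
- short_prop_1: a short kiln prop: like the tall ones, 32 x 32 mm, but only 46 mm tall; one of two. It stays where it stands. Origin at the centre of its underside, z up, x and y square to its sides.
- short_prop_2: a short kiln prop: like the tall ones, 32 x 32 mm, but only 46 mm tall; one of two. It stays where it stands. Origin at the centre of its underside, z up, x and y square to its sides.
- fresh_pack: fresh cone pack: clay wad 28 mm (x) by 76 mm (y) and 24 mm high, 0.12 kg, carrying three witness cones in a row along y. Its cones are straight, slim pyramids that stand 36 mm above the wad (60 mm over all), within 8 mm of the plane x = 0: fingers pass on both sides of them to hold the wad by its 28 mm width. Origin at the centre of the wad's underside, z up.
- fired_pack: fired cone pack: clay wad 28 mm (x) by 76 mm (y) and 24 mm high, 0.12 kg, carrying three witness cones in a row along y. Its cones have slumped over in curves towards +y, 50 mm or less over all. It stays where it stands. Origin at the centre of the wad's underside, z up.
- glaze_jar: narrow plain white jar with a screw lid, 38 mm across, 72 mm tall, about as tall as the tall props but round. It stays where it stands. Origin at the centre of its underside, z up.
Things that resemble listed ones, but are neither listed nor needed, are in the scene too. Leave any red look-alike of the tall_prop_3 alone.

How it is judged:
By the outcome, as a careful person would: the job done as asked, in the order asked, and still so for the second after the job is handed in, with the robot touching nothing.
It also fails if it takes over 88 s, if anything falls off the work surface, if the arm or the gripper's body presses on something with over 40 N, if the wrist force passes 120 N, or if a joint passes its speed limit or range.

## Working session

There is one attempt and no reset: what is moved stays moved. The work goes in short steps, Python scripts to look and compute and a tool call to move; the robot and the scene stay as the last step left them, time stands still between calls to the robot, and variables do not carry over. Pictures are saved under pics/ and viewed, about 12 in all and at most 16, crops included, and the job is handed in when it is done.

Besides the shell and the picture viewer there is one more tool, called after "Request:" by a JSON object that holds its "fn" and its "kwargs". play_rows: Moves the arm, as the interface text tells. Its arguments: {"type":"object","properties":{"commands":{"type":"array"},"gripper":{"type":"number"}},"required":["commands"]}

```bash
mkdir -p pics; ls
python3 - <<'E'
from rig import *
import cv2,numpy as np
for n in("side","top"):
    c=capture(n);cv2.imwrite(f"pics/{n}0.png",c["frame"][:,:,::-1]);np.savez(f"{n}0.npz",**c)
    print(n,c["mtx"].tolist(),c["dist_coeffs"],c["cam_to_world"].round(3).tolist())
print(read_state())
E
```

```text
pics
side [[382.2053736198303, 0.0, 321.7444271094726], [0.0, 382.2053736198303, 201.0781911437972], [0.0, 0.0, 1.0]] [-0.03266791  0.          0.          0.          0.        ] [[-0.999, -0.013, 0.041, 0.478], [-0.041, 0.554, -0.831, 0.92], [-0.012, -0.832, -0.554, 0.507], [0.0, 0.0, 0.0, 1.0]]
top [[368.1414637405501, 0.0, 325.0789631050725], [0.0, 368.1414637405501, 201.02925824799266], [0.0, 0.0, 1.0]] [-0.04737221  0.          0.          0.          0.        ] [[0.02, -0.992, 0.123, 0.397], [-0.999, -0.024, -0.031, 0.237], [0.034, -0.122, -0.992, 0.884], [0.0, 0.0, 0.0, 1.0]]
{'time_s': 0.1, 'joint_positions': array([ 6.59172542e+01,  3.02744777e+01,  8.21482520e+01,  1.46626840e-04,
        6.76871696e+01, -1.02268546e+01]), 'qvel': array([-0.03073058, -0.0868006 , -0.16708824,  0.02032772, -0.06832977,
       -0.0589101 ]), 'tau': array([-1.22859175e-03, -4.40987527e+01, -1.77149642e+01,  6.33844826e-02,
        5.33279590e-02, -3.45988974e-05]), 'position': array([0.14939561, 0.6062715 , 0.24666483]), 'tcp_rot': array([[ 2.39480876e-01, -7.84853662e-04, -9.70900764e-01],
       [ 9.70899247e-01, -1.75017892e-03,  2.39481916e-01],
       [-1.88720831e-03, -9.99998160e-01,  3.42879450e-04]]), 'force': array([-0.05586612, -0.18960849, -0.05809712]), 'moment': array([-0.04325657,  0.04697976,  0.03405507]), 'opening': 1.0007979150108217}
```

View pics/side0.png

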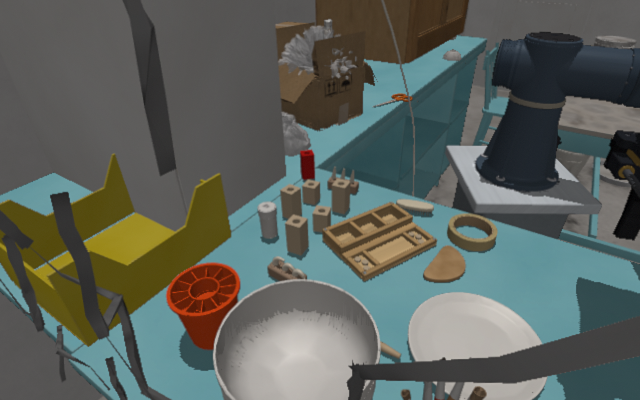

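View pics/top0.png

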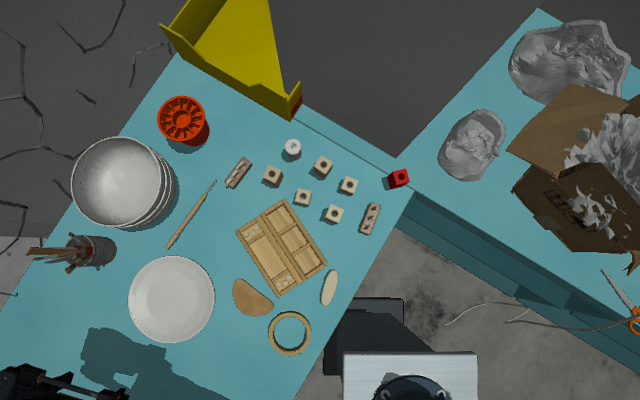

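```bash
cat > h.py <<'E'
import cv2,numpy as np
def cloud(c):
    h,w=c["depth"].shape
    u,v=np.meshgrid(np.arange(w),np.arange(h))
    p=cv2.undistortPoints(np.stack([u,v],-1).reshape(-1,1,2).astype(float),c["mtx"],c["dist_coeffs"]).reshape(h,w,2)
    d=c["depth"]; P=np.dstack([p*d[...,None],d])
    T=c["cam_to_world"]; W=P@T[:3,:3].T+T[:3,3]; W[d==0]=np.nan
    return W
def blobs(c,roi,zmin,zmax=.12,amin=30):
    W=cloud(c); u0,v0,u1,v1=roi
    m=np.zeros(W.shape[:2],np.uint8); z=W[...,2]
    m[v0:v1,u0:u1]=((z>zmin)&(z<zmax))[v0:v1,u0:u1]
    n,l,s,ce=cv2.connectedComponentsWithStats(m,connectivity=4)
    for i in range(1,n):
        if s[i,4]<amin: continue
        q=W[l==i]; r=cv2.minAreaRect((q[:,:2]*1000).astype(np.float32))
        print("px",ce[i].round(),"n",s[i,4],"z",np.percentile(q[:,2],[5,50,95]).round(4),"mean",q.mean(0).round(4)[:2],"rect",np.round(r[0],1),np.round(r[1],1),round(r[2],1))
E
python3 - <<'E'
from h import *
c=dict(np.load("top0.npz"))
W=cloud(c)
for p in [(230,235),(255,330),(390,300),(260,280)]: print(p,W[p[1]%400,p[0]].round(4))
print("z>35");blobs(c,(215,125,425,300),.035)
print("z>15");blobs(c,(215,125,425,300),.012)
cv2.imwrite("pics/topc.png",cv2.resize(c["frame"][125:305,215:425,::-1],None,fx=3.8,fy=3.3,interpolation=cv2.INTER_CUBIC))
s=dict(np.load("side0.npz"))
print("side z>35");blobs(s,(240,165,450,290),.035)
cv2.imwrite("pics/sidec.png",cv2.resize(s["frame"][145:290,245:445,::-1],None,fx=4,fy=4,interpolation=cv2.INTER_CUBIC))
E
```

```text
(230, 235) [4.193e-01 4.336e-01 2.000e-04]
(255, 330) [ 0.2     0.3658 -0.0015]
(390, 300) [ 0.1623 -0.1185 -0.7995]
(260, 280) [0.3154 0.358  0.0012]
z>35
px [380. 138.] n 664 z [0.0391 0.0758 0.1159] mean [0.6442 0.0887] rect [650.6  99.5] [142.1   3.3] 59.7
px [293. 148.] n 262 z [0.0529 0.0719 0.0743] mean [0.6177 0.2857] rect [619.4 286.1] [36.7 36. ] 88.5
px [323. 166.] n 240 z [0.0434 0.0699 0.0727] mean [0.578  0.2163] rect [580.  216.1] [32.5 32.5] 57.1
px [235. 172.] n 102 z [0.0358 0.0408 0.0476] mean [0.563  0.4205] rect [563.7 420.2] [ 8.1 69.9] 55.6
px [273. 175.] n 256 z [0.0401 0.0698 0.0726] mean [0.5542 0.3302] rect [555.9 331.3] [32.3 32.5] 66.2
px [399. 178.] n 263 z [0.0405 0.0697 0.0726] mean [0.5559 0.0433] rect [557.7  40.8] [32.3 33.7] 15.2
px [350. 185.] n 176 z [0.0395 0.0465 0.0492] mean [0.5394 0.1542] rect [539.9 153.9] [31.7 32. ] 69.3
px [303. 197.] n 178 z [0.0416 0.0463 0.049 ] mean [0.5096 0.2607] rect [510.1 260.7] [32.2 32.2] 77.2
px [334. 214.] n 202 z [0.0498 0.0704 0.0725] mean [0.4691 0.1894] rect [470.2 189.1] [31.8 32.2] 67.0
z>15
px [378. 1
[... 1670 characters left out ...]
 375 z [0.0376 0.059  0.0686] mean [0.5807 0.2242] rect [581.9 217.3] [34.7 35.9] 56.0
px [267. 213.] n 388 z [0.038  0.0637 0.0706] mean [0.62   0.2961] rect [620.7 288.7] [37.2 35.3] 53.8
px [321. 212.] n 196 z [0.0365 0.0435 0.0453] mean [0.5115 0.2651] rect [511.9 262.7] [34.1 32.8] 76.3
px [296. 228.] n 470 z [0.0375 0.0603 0.0688] mean [0.5563 0.3394] rect [557.1 333.5] [34.2 32.8] 66.4
px [278. 259.] n 41 z [0.0356 0.0426 0.045 ] mean [0.5824 0.4121] rect [581.8 412.1] [ 6.  23.4] 60.5
px [293. 268.] n 75 z [0.0354 0.038  0.0405] mean [0.5537 0.4308] rect [555.4 429.6] [ 8.4 42.9] 61.0
px [301. 289.] n 31 z [0.118  0.1188 0.1199] mean [0.5262 0.5547] rect [526.3 554.3] [31.3  2.8] 3.4
```

View pics/topc.png

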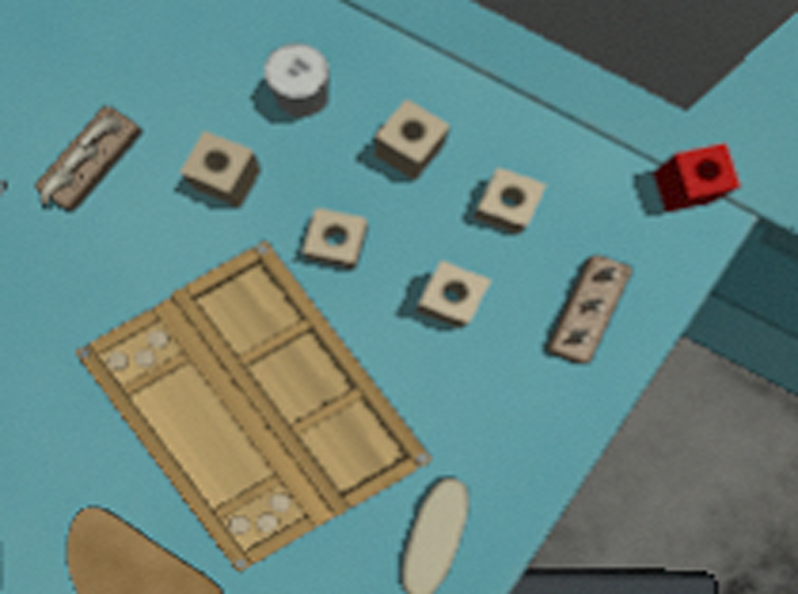

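View pics/sidec.png

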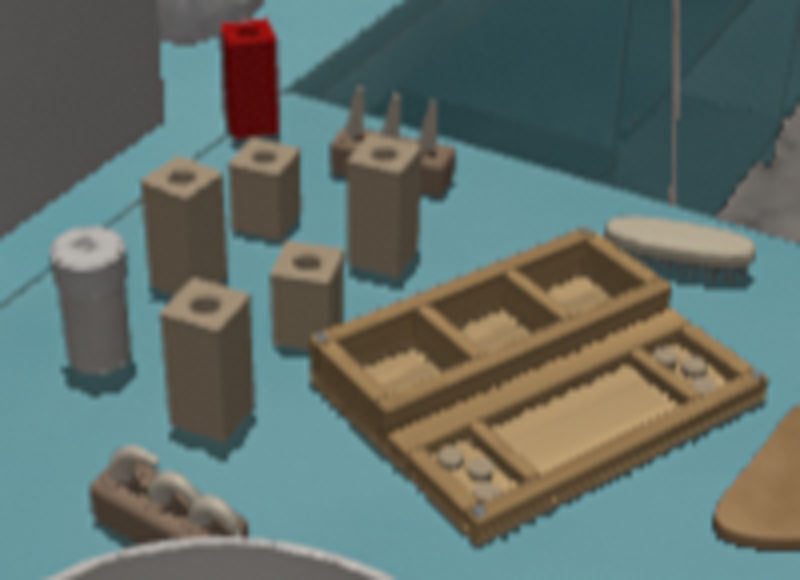

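Side view: three straight cones stand on the pack near (395,140) in the crop, so that is the fresh pack. The bent pack is at (165,500), the red look-alike at (250,80), the jar at (90,300), and the sockets are on the far side of the carrier. Top view: the tall props are at full-image pixels (334,214), (323,166) and (273,175), and depth puts their tops at 70 mm. The short props read 46 mm. First I'll go to tall prop A at (0.470, 0.189).

Request:
{"fn": "play_rows", "kwargs": {"commands": [[[0.321, -0.418, -0.07], [0, 0, -0.157]], [[0.321, -0.418, -0.07], [0, 0, -0.157]], [[0.321, -0.418, -0.07], [0, 0, -0.157]], [[0.321, -0.418, -0.07], [0, 0, -0.157]], [[0.321, -0.418, -0.07], [0, 0, -0.157]], [[0.321, -0.418, -0.07], [0, 0, -0.157]], [[0.321, -0.418, -0.07], [0, 0, -0.157]], [[0.321, -0.418, -0.07], [0, 0, -0.157]], [[0.321, -0.418, -0.07], [0, 0, -0.157]], [[0.321, -0.418, -0.07], [0, 0, -0.157]]], "gripper": 0.06}}

```text
time_s: 1.35
position: [0.472, 0.187, 0.177]
tcp_rot: [[0.392, -0.0, -0.92], [0.92, -0.0, 0.392], [-0.0, -1.0, 0.0]]
force: [-1.2, 0.7, -0.9]
opening: 0.688
```

Request:
{"fn": "play_rows", "kwargs": {"commands": [[[0, 0, 0], [0, 0, 0]], [[0, 0, -0.04], [0, 0, 0]], [[0, 0, -0.08], [0, 0, 0]], [[0, 0, -0.11], [0, 0, 0]], [[0, 0, -0.122], [0, 0, 0]], [[0, 0, -0.122], [0, 0, 0]], [[0, 0, -0.122], [0, 0, 0]]]}}

```text
time_s: 2.22
position: [0.4711, 0.1894, 0.0566]
tcp_rot: [[0.388, 0.002, -0.922], [0.922, 0.0, 0.388], [0.001, -1.0, -0.002]]
force: [0.2, -0.0, -0.3]
opening: 0.689
```

Run:
```python
from rig import *
import cv2
s=capture("side");cv2.imwrite("pics/s1.png",cv2.resize(s["frame"][110:270,245:445,::-1],None,fx=3.5,fy=3.5,interpolation=cv2.INTER_CUBIC))
print(read_state()["position"],read_state()["force"])
```

```text
[0.47129289 0.18922493 0.05670658] [ 0.17226917 -0.11212264  0.96975822]
```

View pics/s1.png

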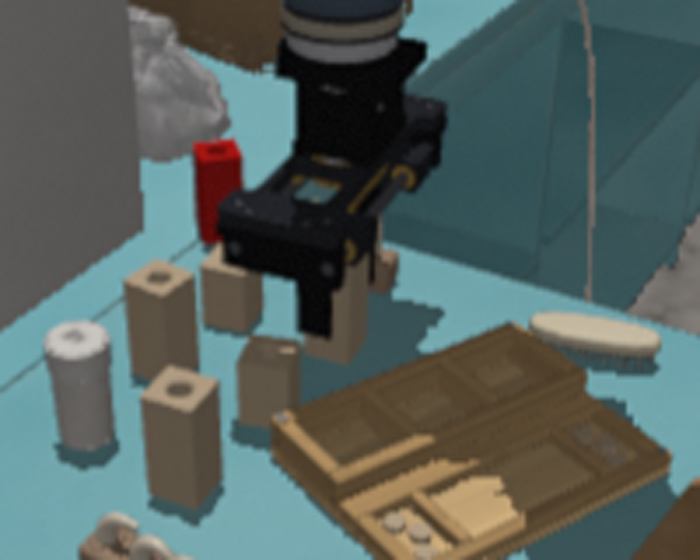

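The fingers straddle the prop, whose base is at (335,350) in the crop, with a gap on the near side. Now I'll close and lift.

Request:
{"fn": "play_rows", "kwargs": {"commands": [[[0, 0, 0], [0, 0, 0]], [[0, 0, 0], [0, 0, 0]], [[0, 0, 0], [0, 0, 0]], [[0, 0, 0], [0, 0, 0]], [[0, 0, 0.02], [0, 0, 0]], [[0, 0, 0.05], [0, 0, 0]], [[0, 0, 0.1], [0, 0, 0]], [[0, 0, 0.1], [0, 0, 0]], [[0, 0, 0.1], [0, 0, 0]]], "gripper": 0.02}}

```text
time_s: 3.4
position: [0.4699, 0.1886, 0.1551]
tcp_rot: [[0.388, -0.001, -0.922], [0.922, -0.0, 0.388], [-0.001, -1.0, 0.001]]
force: [0.3, -0.7, -1.0]
opening: 0.367
```

Request:
{"fn": "play_rows", "kwargs": {"commands": [[[-0.104, 0.057, 0], [0, 0, 1.009]], [[-0.104, 0.057, 0], [0, 0, 1.009]], [[-0.104, 0.057, 0], [0, 0, 1.009]], [[-0.104, 0.057, 0], [0, 0, 1.009]], [[-0.104, 0.057, 0], [0, 0, 1.009]], [[-0.104, 0.057, 0], [0, 0, 1.009]], [[-0.104, 0.057, 0], [0, 0, 1.009]], [[-0.104, 0.057, 0], [0, 0, 1.009]], [[-0.104, 0.057, -0.04], [0, 0, 1.009]], [[-0.104, 0.057, -0.045], [0, 0, 1.009]]]}}

```text
time_s: 4.65
position: [0.3649, 0.2451, 0.1088]
tcp_rot: [[-0.572, -0.005, -0.82], [0.82, -0.002, -0.572], [0.002, -1.0, 0.006]]
force: [0.4, -0.3, -1.8]
opening: 0.366
```

Run:
```python
from rig import *
import cv2
s=capture("side");cv2.imwrite("pics/s2.png",cv2.resize(s["frame"][110:290,275:455,::-1],None,fx=3.3,fy=3.3,interpolation=cv2.INTER_CUBIC))
print(read_state()["position"],read_state()["tcp_rot"].round(3).tolist())
```

```text
[0.36538111 0.24529792 0.1092221 ] [[-0.573, -0.004, -0.82], [0.82, -0.001, -0.573], [0.001, -1.0, 0.004]]
```

View pics/s2.png

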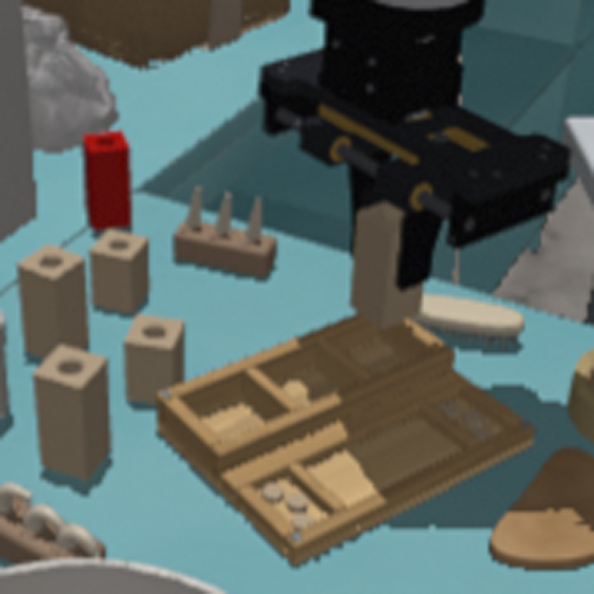

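The prop hangs level over the far-right socket at about (385,330), and the yaw is square to the carrier. I'll lower it.

Request:
{"fn": "play_rows", "kwargs": {"commands": [[[0.001, 0.001, 0], [0, 0, 0]], [[0.001, 0.001, -0.015], [0, 0, 0]], [[0.001, 0.001, -0.03], [0, 0, 0]], [[0.001, 0.001, -0.04], [0, 0, 0]], [[0.001, 0.001, -0.044], [0, 0, 0]], [[0.001, 0.001, -0.046], [0, 0, 0]], [[0.001, 0.001, -0.046], [0, 0, 0]], [[0.001, 0.001, -0.046], [0, 0, 0]]]}}

```text
time_s: 5.7
position: [0.3678, 0.2469, 0.0648]
tcp_rot: [[-0.573, 0.001, -0.82], [0.82, 0.0, -0.573], [-0.0, -1.0, -0.001]]
force: [0.0, -0.1, -0.9]
opening: 0.364
```

Request:
{"fn": "play_rows", "kwargs": {"commands": [[[0, 0, -0.001], [0, 0, 0]], [[0, 0, -0.002], [0, 0, 0]], [[0, 0, -0.002], [0, 0, 0]]]}}

```text
time_s: 6.08
position: [0.3675, 0.2468, 0.0625]
tcp_rot: [[-0.573, -0.0, -0.82], [0.82, -0.0, -0.573], [0.0, -1.0, 0.0]]
force: [-0.2, -0.1, -0.2]
opening: 0.367
```

Request:
{"fn": "play_rows", "kwargs": {"commands": [[[0, 0, 0], [0, 0, 0]], [[0, 0, 0], [0, 0, 0]], [[0, 0, 0], [0, 0, 0]], [[0, 0, 0.03], [0, 0, 0]], [[0, 0, 0.08], [0, 0, 0]], [[0, 0, 0.12], [0, 0, 0]], [[0, 0, 0.12], [0, 0, 0]], [[0, 0, 0.12], [0, 0, 0]]], "gripper": 0.05}}

```text
time_s: 7.08
position: [0.3671, 0.2466, 0.1822]
tcp_rot: [[-0.573, -0.001, -0.82], [0.82, -0.0, -0.573], [0.0, -1.0, 0.001]]
force: [-0.7, -0.4, 0.0]
opening: 0.576
```

Request:
{"fn": "play_rows", "kwargs": {"commands": [[[0.2135, -0.03, 0], [0, 0, -1.187]], [[0.2135, -0.03, 0], [0, 0, -1.187]], [[0.2135, -0.03, 0], [0, 0, -1.187]], [[0.2135, -0.03, 0], [0, 0, -1.187]], [[0.2135, -0.03, 0], [0, 0, -1.187]], [[0.2135, -0.03, 0], [0, 0, -1.187]], [[0.2135, -0.03, 0], [0, 0, -1.187]], [[0.2135, -0.03, 0], [0, 0, -1.187]], [[0.2135, -0.03, 0], [0, 0, -1.187]], [[0.2135, -0.03, 0], [0, 0, -1.187]]]}}

```text
time_s: 8.32
position: [0.5809, 0.2168, 0.182]
tcp_rot: [[0.545, -0.001, -0.838], [0.838, -0.0, 0.545], [-0.001, -1.0, 0.001]]
force: [0.4, 0.2, 0.4]
opening: 0.576
```

Request:
{"fn": "play_rows", "kwargs": {"commands": [[[0, 0, -0.04], [0, 0, 0]], [[0, 0, -0.08], [0, 0, 0]], [[0, 0, -0.11], [0, 0, 0]], [[0, 0, -0.126], [0, 0, 0]], [[0, 0, -0.126], [0, 0, 0]], [[0, 0, -0.126], [0, 0, 0]]]}}

```text
time_s: 9.07
position: [0.5821, 0.217, 0.0577]
tcp_rot: [[0.545, 0.002, -0.838], [0.838, 0.0, 0.545], [0.002, -1.0, -0.002]]
force: [0.1, 0.2, -1.0]
opening: 0.575
```

Run:
```python
from rig import *
import cv2
s=capture("side");cv2.imwrite("pics/s3.png",cv2.resize(s["frame"][110:270,245:445,::-1],None,fx=3.5,fy=3.5,interpolation=cv2.INTER_CUBIC))
print(read_state()["position"],read_state()["force"])
```

```text
[0.58222312 0.217034   0.05796918] [-0.32899678  0.08133074  0.55357639]
```

View pics/s3.png

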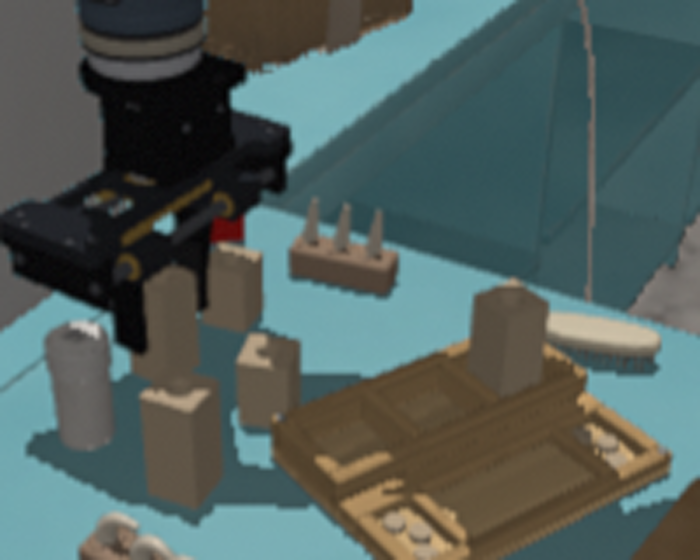

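The first prop stands upright in its socket at (510,340). The fingers straddle prop B at (165,320), clear of the jar and the short prop. Now I'll grip it.

Request:
{"fn": "play_rows", "kwargs": {"commands": [[[0, 0, 0], [0, 0, 0]], [[0, 0, 0], [0, 0, 0]], [[0, 0, 0], [0, 0, 0]], [[0, 0, 0], [0, 0, 0]], [[0, 0, 0.02], [0, 0, 0]], [[0, 0, 0.05], [0, 0, 0]], [[0, 0, 0.1], [0, 0, 0]], [[0, 0, 0.12], [0, 0, 0]], [[0, 0, 0.12], [0, 0, 0]]], "gripper": 0.02}}

```text
time_s: 10.25
position: [0.5823, 0.2171, 0.1794]
tcp_rot: [[0.545, 0.005, -0.838], [0.838, 0.001, 0.545], [0.004, -1.0, -0.004]]
force: [-0.8, 0.9, -1.4]
opening: 0.369
```

Request:
{"fn": "play_rows", "kwargs": {"commands": [[[-0.1665, 0.0635, 0], [0, 0, 1.187]], [[-0.1665, 0.0635, 0], [0, 0, 1.187]], [[-0.1665, 0.0635, 0], [0, 0, 1.187]], [[-0.1665, 0.0635, 0], [0, 0, 1.187]], [[-0.1665, 0.0635, 0], [0, 0, 1.187]], [[-0.1665, 0.0635, 0], [0, 0, 1.187]], [[-0.1665, 0.0635, 0], [0, 0, 1.187]], [[-0.1665, 0.0635, 0], [0, 0, 1.187]], [[-0.1665, 0.0635, 0], [0, 0, 1.187]], [[-0.1665, 0.0635, 0], [0, 0, 1.187]]]}}

```text
time_s: 11.5
position: [0.4144, 0.2802, 0.1763]
tcp_rot: [[-0.573, -0.001, -0.82], [0.82, -0.0, -0.573], [0.0, -1.0, 0.001]]
force: [0.4, -0.1, -1.3]
opening: 0.367
```

Request:
{"fn": "play_rows", "kwargs": {"commands": [[[0, 0, 0], [0, 0, 0]], [[0, 0, -0.03], [0, 0, 0]], [[0, 0, -0.06], [0, 0, 0]], [[0, 0, -0.09], [0, 0, 0]], [[0, 0, -0.106], [0, 0, 0]], [[0, 0, -0.112], [0, 0, 0]], [[0, 0, -0.112], [0, 0, 0]], [[0, 0, -0.112], [0, 0, 0]]]}}

```text
time_s: 12.5
position: [0.4152, 0.2805, 0.0652]
tcp_rot: [[-0.573, 0.001, -0.82], [0.82, 0.001, -0.573], [-0.0, -1.0, -0.002]]
force: [0.8, 0.3, -1.2]
opening: 0.362
```

Request:
{"fn": "play_rows", "kwargs": {"commands": [[[0, 0, -0.001], [0, 0, 0]], [[0, 0, -0.0015], [0, 0, 0]], [[0, 0, -0.0015], [0, 0, 0]]]}}

```text
time_s: 12.88
position: [0.4147, 0.2803, 0.0632]
tcp_rot: [[-0.573, 0.0, -0.82], [0.82, 0.0, -0.573], [-0.0, -1.0, -0.0]]
force: [-0.4, -0.2, -0.3]
opening: 0.362
```

Request:
{"fn": "play_rows", "kwargs": {"commands": [[[0, 0, 0], [0, 0, 0]], [[0, 0, 0], [0, 0, 0]], [[0, 0, 0], [0, 0, 0]], [[0, 0, 0.03], [0, 0, 0]], [[0, 0, 0.08], [0, 0, 0]], [[0, 0, 0.12], [0, 0, 0]], [[0, 0, 0.12], [0, 0, 0]], [[0, 0, 0.12], [0, 0, 0]]], "gripper": 0.05}}

```text
time_s: 13.88
position: [0.414, 0.2801, 0.1826]
tcp_rot: [[-0.573, -0.001, -0.82], [0.82, -0.0, -0.573], [0.0, -1.0, 0.001]]
force: [-0.2, -0.1, 0.2]
opening: 0.576
```

Request:
{"fn": "play_rows", "kwargs": {"commands": [[[0.142, 0.0515, 0], [0, 0, -1.026]], [[0.142, 0.0515, 0], [0, 0, -1.026]], [[0.142, 0.0515, 0], [0, 0, -1.026]], [[0.142, 0.0515, 0], [0, 0, -1.026]], [[0.142, 0.0515, 0], [0, 0, -1.026]], [[0.142, 0.0515, 0], [0, 0, -1.026]], [[0.142, 0.0515, 0], [0, 0, -1.026]], [[0.142, 0.0515, 0], [0, 0, -1.026]], [[0.142, 0.0515, 0], [0, 0, -1.026]], [[0.142, 0.0515, 0], [0, 0, -1.026]]]}}

```text
time_s: 15.12
position: [0.5566, 0.3318, 0.183]
tcp_rot: [[0.404, -0.0, -0.915], [0.915, -0.0, 0.404], [-0.0, -1.0, 0.0]]
force: [0.3, -0.1, -0.2]
opening: 0.576
```

Request:
{"fn": "play_rows", "kwargs": {"commands": [[[0, 0, -0.04], [0, 0, 0]], [[0, 0, -0.08], [0, 0, 0]], [[0, 0, -0.11], [0, 0, 0]], [[0, 0, -0.126], [0, 0, 0]], [[0, 0, -0.126], [0, 0, 0]], [[0, 0, -0.126], [0, 0, 0]]]}}

```text
time_s: 15.88
position: [0.5576, 0.3322, 0.0583]
tcp_rot: [[0.404, 0.002, -0.915], [0.915, 0.001, 0.404], [0.002, -1.0, -0.002]]
force: [-0.1, 1.3, 0.3]
opening: 0.575
```

Request:
{"fn": "play_rows", "kwargs": {"commands": [[[0, 0, 0], [0, 0, 0]], [[0, 0, 0], [0, 0, 0]], [[0, 0, 0], [0, 0, 0]], [[0, 0, 0], [0, 0, 0]], [[0, 0, 0], [0, 0, 0]]], "gripper": 0.02}}

```text
time_s: 16.5
position: [0.5571, 0.332, 0.0578]
tcp_rot: [[0.404, 0.001, -0.915], [0.915, 0.0, 0.404], [0.001, -1.0, -0.001]]
force: [-0.6, -0.1, 5.7]
opening: 0.362
```

Request:
{"fn": "play_rows", "kwargs": {"commands": [[[0, 0, 0.03], [0, 0, 0]], [[0, 0, 0.08], [0, 0, 0]], [[0, 0, 0.12], [0, 0, 0]], [[-0.0945, -0.0185, 0.12], [0, 0, 1.026]], [[-0.0945, -0.0185, 0.12], [0, 0, 1.026]], [[-0.0945, -0.0185, 0.12], [0, 0, 1.026]], [[-0.0945, -0.0185, 0.12], [0, 0, 1.026]], [[-0.0945, -0.0185, 0.12], [0, 0, 1.026]], [[-0.0945, -0.0185, 0.12], [0, 0, 1.026]], [[-0.0945, -0.0185, 0.12], [0, 0, 1.026]]]}}

```text
time_s: 17.75
position: [0.4616, 0.313, 0.1764]
tcp_rot: [[-0.572, -0.001, -0.82], [0.82, -0.001, -0.572], [0.0, -1.0, 0.002]]
force: [0.1, -0.2, -1.9]
opening: 0.364
```

Request:
{"fn": "play_rows", "kwargs": {"commands": [[[0, 0, 0], [0, 0, 0]], [[0, 0, 0], [0, 0, 0]], [[0, 0, -0.03], [0, 0, 0]], [[0, 0, -0.06], [0, 0, 0]], [[0, 0, -0.09], [0, 0, 0]], [[0, 0, -0.106], [0, 0, 0]], [[0, 0, -0.112], [0, 0, 0]], [[0, 0, -0.112], [0, 0, 0]], [[0, 0, -0.112], [0, 0, 0]]]}}

```text
time_s: 18.88
position: [0.4628, 0.3136, 0.066]
tcp_rot: [[-0.573, 0.002, -0.82], [0.82, 0.001, -0.573], [-0.0, -1.0, -0.002]]
force: [0.2, 1.2, -1.5]
opening: 0.366
```

Request:
{"fn": "play_rows", "kwargs": {"commands": [[[0, 0, -0.001], [0, 0, 0]], [[0, 0, -0.002], [0, 0, 0]], [[0, 0, -0.002], [0, 0, 0]]]}}

```text
time_s: 19.25
position: [0.4625, 0.3135, 0.0638]
tcp_rot: [[-0.573, 0.001, -0.82], [0.82, 0.0, -0.573], [-0.0, -1.0, -0.001]]
force: [-0.8, -0.2, 4.1]
opening: 0.365
```

Request:
{"fn": "play_rows", "kwargs": {"commands": [[[0, 0, 0], [0, 0, 0]], [[0, 0, 0], [0, 0, 0]], [[0, 0, 0], [0, 0, 0]], [[0, 0, 0.03], [0, 0, 0]], [[0, 0, 0.08], [0, 0, 0]], [[0, 0, 0.12], [0, 0, 0]], [[0, 0, 0.12], [0, 0, 0]], [[0, 0, 0.12], [0, 0, 0]]], "gripper": 0.05}}

```text
time_s: 20.25
position: [0.4615, 0.313, 0.1824]
tcp_rot: [[-0.573, -0.001, -0.82], [0.82, -0.001, -0.573], [0.0, -1.0, 0.001]]
force: [-0.4, -0.3, -0.6]
opening: 0.58
```

Request:
{"fn": "play_rows", "kwargs": {"commands": [[[0.0026, -0.212, 0], [0, 0, -0.986]], [[0.0026, -0.212, 0], [0, 0, -0.986]], [[0.0026, -0.212, 0], [0, 0, -0.986]], [[0.0026, -0.212, 0], [0, 0, -0.986]], [[0.0026, -0.212, 0], [0, 0, -0.986]], [[0.0026, -0.212, 0], [0, 0, -0.986]], [[0.0026, -0.212, 0], [0, 0, -0.986]], [[0.0026, -0.212, 0], [0, 0, -0.986]], [[0.0026, -0.212, 0], [0, 0, -0.986]], [[0.0026, -0.212, 0], [0, 0, -0.986]]]}}

```text
time_s: 21.5
position: [0.4647, 0.1015, 0.183]
tcp_rot: [[0.367, -0.0, -0.93], [0.93, -0.0, 0.367], [-0.0, -1.0, 0.0]]
force: [-1.3, -0.0, -0.9]
opening: 0.574
```

Run:
```python
from rig import *
from h import *
s=capture("side");cv2.imwrite("pics/s4.png",cv2.resize(s["frame"][130:290,265:445,::-1],None,fx=3.5,fy=3.5,interpolation=cv2.INTER_CUBIC))
blobs(s,(240,130,450,290),.04)
print(read_state()["position"],read_state()["force"])
```

```text
px [267. 157.] n 1709 z [0.0435 0.0729 0.1148] mean [0.6503 0.0775] rect [633.9  17.7] [361.5  45.9] 75.1
px [306. 158.] n 206 z [0.0423 0.0612 0.069 ] mean [0.5581 0.049 ] rect [559.1  40.8] [31.7 38.3] 13.6
px [310. 185.] n 117 z [0.0408 0.0439 0.0453] mean [0.5412 0.157 ] rect [541.1 155.3] [34.3 33.3] 67.7
px [379. 207.] n 874 z [0.0429 0.065  0.075 ] mean [0.3923 0.2715] rect [390.6 263.9] [92.3 35.4] 35.5
px [267. 212.] n 355 z [0.0426 0.0663 0.0708] mean [0.62   0.2958] rect [621.7 288.8] [36.2 37.9] 78.2
px [321. 211.] n 159 z [0.0407 0.0437 0.0455] mean [0.5117 0.2641] rect [511.8 261.9] [35.7 33. ] 78.5
px [345. 220.] n 476 z [0.0429 0.0658 0.075 ] mean [0.4624 0.3209] rect [462.  314.3] [34.6 34.7] 33.4
px [279. 259.] n 30 z [0.0409 0.0436 0.0454] mean [0.5799 0.4132] rect [580.4 412.5] [ 3.9 20.2] 60.2
[0.4646713  0.10143229 0.18301751] [ 0.10630158 -0.38912145 -0.41504773]
```

View pics/s4.png

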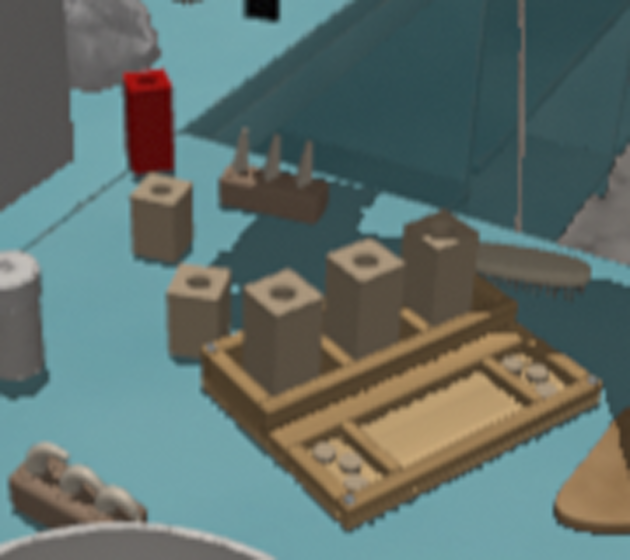

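All three tall props stand upright in their sockets at crop pixels (283,330), (365,300) and (440,265), tops at z = 0.075. The gripper is over the fresh pack at (272,190), so I'll descend with the fingers on either side of the cones.

Request:
{"fn": "play_rows", "kwargs": {"commands": [[[0, 0, -0.03], [0, 0, 0]], [[0, 0, -0.06], [0, 0, 0]], [[0, 0, -0.09], [0, 0, 0]], [[0, 0, -0.11], [0, 0, 0]], [[0, 0, -0.125], [0, 0, 0]], [[0, 0, -0.135], [0, 0, 0]], [[0, 0, -0.142], [0, 0, 0]], [[0, 0, -0.145], [0, 0, 0]], [[0, 0, -0.145], [0, 0, 0]], [[0, 0, -0.145], [0, 0, 0]]]}}

```text
time_s: 22.8
position: [0.465, 0.1013, 0.0384]
tcp_rot: [[0.367, 0.001, -0.93], [0.93, -0.0, 0.367], [0.0, -1.0, -0.001]]
force: [-0.4, -0.3, 0.4]
opening: 0.578
```

Run:
```python
from rig import *
from h import *
s=capture("side");cv2.imwrite("pics/s5.png",cv2.resize(s["frame"][110:210,290:390,::-1],None,fx=6,fy=6,interpolation=cv2.INTER_CUBIC))
print(read_state()["position"],read_state()["force"])
```

```text
[0.46497282 0.1013034  0.03842557] [-0.00134221  1.01109771 -0.9193646 ]
```

View pics/s5.png

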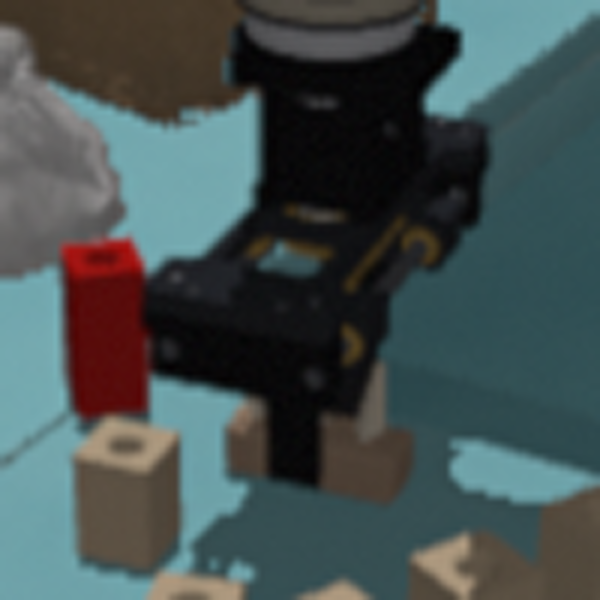

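The finger is centred along the wad at (295,440), beside the cones, with its tip above the bench. I'll go down 1 mm, close and lift gently.

Request:
{"fn": "play_rows", "kwargs": {"commands": [[[0, 0, -0.001], [0, 0, 0]], [[0, 0, -0.001], [0, 0, 0]], [[0, 0, -0.001], [0, 0, 0]], [[0, 0, -0.001], [0, 0, 0]], [[0, 0, -0.001], [0, 0, 0]], [[0, 0, -0.001], [0, 0, 0]]], "gripper": 0.015}}

```text
time_s: 23.6
position: [0.4648, 0.1014, 0.0371]
tcp_rot: [[0.367, 0.0, -0.93], [0.93, 0.0, 0.367], [0.0, -1.0, -0.0]]
force: [0.2, 1.4, 0.6]
opening: 0.315
```

Request:
{"fn": "play_rows", "kwargs": {"commands": [[[0, 0, 0.003], [0, 0, 0]], [[0, 0, 0.01], [0, 0, 0]], [[0, 0, 0.025], [0, 0, 0]], [[0, 0, 0.045], [0, 0, 0]], [[0, 0, 0.07], [0, 0, 0]], [[0, 0, 0.095], [0, 0, 0]], [[0, 0, 0.115], [0, 0, 0]], [[0, 0, 0.125], [0, 0, 0]], [[0, 0, 0.13], [0, 0, 0]], [[0, 0, 0.13], [0, 0, 0]]]}}

```text
time_s: 24.85
position: [0.4646, 0.1013, 0.1671]
tcp_rot: [[0.367, -0.0, -0.93], [0.93, -0.0, 0.367], [-0.0, -1.0, 0.0]]
force: [-0.3, -0.5, -1.5]
opening: 0.317
```

Run:
```python
from rig import *
from h import *
s=capture("side");cv2.imwrite("pics/s6.png",cv2.resize(s["frame"][60:200,270:410,::-1],None,fx=4,fy=4,interpolation=cv2.INTER_CUBIC))
print(read_state()["position"],read_state()["force"],read_state()["moment"])
```

```text
[0.46436305 0.10128588 0.16668749] [ 0.46408856 -0.01317479 -0.63236678] [-0.00329236 -0.0329828   0.07958219]
```

View pics/s6.png

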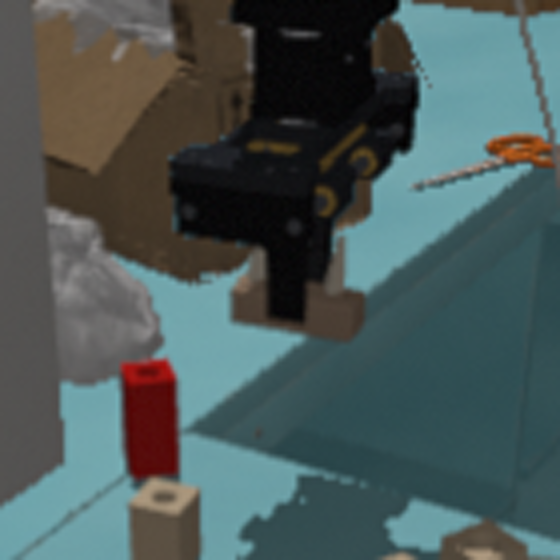

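The pack is held level, opening 27.5 mm, cones intact. I'll carry it smoothly over the placed props to the bay.

Request:
{"fn": "play_rows", "kwargs": {"commands": [[[-0.005, 0.012, 0], [0, 0, 0.05]], [[-0.015, 0.038, 0], [0, 0, 0.16]], [[-0.027, 0.07, 0], [0, 0, 0.29]], [[-0.04, 0.103, 0], [0, 0, 0.425]], [[-0.053, 0.137, 0], [0, 0, 0.56]], [[-0.066, 0.17, 0], [0, 0, 0.7]], [[-0.078, 0.2, 0], [0, 0, 0.83]], [[-0.087, 0.224, 0], [0, 0, 0.93]], [[-0.091, 0.235, 0], [0, 0, 0.97]], [[-0.0927, 0.239, 0], [0, 0, 0.986]]]}}

```text
time_s: 26.15
position: [0.3713, 0.3407, 0.1667]
tcp_rot: [[-0.575, -0.001, -0.818], [0.818, -0.001, -0.575], [-0.0, -1.0, 0.001]]
force: [-0.3, -0.3, -2.1]
opening: 0.319
```

Request:
{"fn": "play_rows", "kwargs": {"commands": [[[0, 0, 0], [0, 0, 0]], [[0, 0, 0], [0, 0, 0]], [[0, 0, -0.01], [0, 0, 0]], [[0, 0, -0.03], [0, 0, 0]], [[0, 0, -0.05], [0, 0, 0]], [[0, 0, -0.07], [0, 0, 0]], [[0, 0, -0.085], [0, 0, 0]], [[0, 0, -0.093], [0, 0, 0]], [[0, 0, -0.095], [0, 0, 0]], [[0, 0, -0.095], [0, 0, 0]]]}}

```text
time_s: 27.4
position: [0.3723, 0.3405, 0.0723]
tcp_rot: [[-0.573, 0.001, -0.82], [0.82, 0.0, -0.573], [-0.0, -1.0, -0.001]]
force: [-0.2, 0.1, -1.4]
opening: 0.314
```

Run:
```python
from rig import *
from h import *
s=capture("side");cv2.imwrite("pics/s7.png",cv2.resize(s["frame"][130:290,310:470,::-1],None,fx=3.7,fy=3.7,interpolation=cv2.INTER_CUBIC))
print(read_state()["position"],read_state()["force"])
```

```text
[0.37231825 0.34052024 0.07248186] [-0.71912244 -0.65591464 -1.34855251]
```

View pics/s7.png

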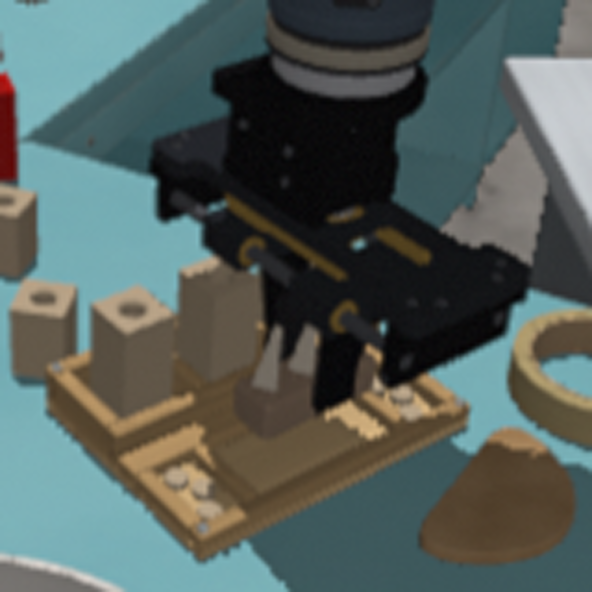

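The pack hangs level about 29 mm above the bay, near (300,390), and the gripper body is above the props. I'll lower it slowly.

Request:
{"fn": "play_rows", "kwargs": {"commands": [[[0, 0, -0.006], [0, 0, 0]], [[0, 0, -0.013], [0, 0, 0]], [[0, 0, -0.019], [0, 0, 0]], [[0, 0, -0.023], [0, 0, 0]], [[0, 0, -0.025], [0, 0, 0]], [[0, 0, -0.026], [0, 0, 0]], [[0, 0, -0.027], [0, 0, 0]], [[0, 0, -0.027], [0, 0, 0]]]}}

```text
time_s: 28.45
position: [0.3721, 0.3403, 0.0451]
tcp_rot: [[-0.573, 0.0, -0.82], [0.82, 0.0, -0.573], [-0.0, -1.0, -0.0]]
force: [0.0, -0.3, -1.6]
opening: 0.318
```

Request:
{"fn": "play_rows", "kwargs": {"commands": [[[0, 0, -0.0005], [0, 0, 0]], [[0, 0, -0.001], [0, 0, 0]], [[0, 0, -0.0015], [0, 0, 0]], [[0, 0, -0.002], [0, 0, 0]], [[0, 0, -0.002], [0, 0, 0]], [[0, 0, -0.002], [0, 0, 0]]]}}

```text
time_s: 29.2
position: [0.3721, 0.3403, 0.0431]
tcp_rot: [[-0.573, 0.0, -0.82], [0.82, 0.0, -0.573], [-0.0, -1.0, -0.0]]
force: [-0.1, 0.5, 0.0]
opening: 0.317
```

Request:
{"fn": "play_rows", "kwargs": {"commands": [[[0, 0, -0.0003], [0, 0, 0]], [[0, 0, -0.0005], [0, 0, 0]], [[0, 0, -0.0005], [0, 0, 0]], [[0, 0, -0.0005], [0, 0, 0]]]}}

```text
time_s: 29.7
position: [0.372, 0.3403, 0.0431]
tcp_rot: [[-0.573, 0.0, -0.82], [0.82, 0.0, -0.573], [-0.0, -1.0, -0.0]]
force: [-0.9, -0.6, 4.8]
opening: 0.315
```

The force rose to +4.8 N, so the pack is resting on the floor. I'll open slightly and withdraw straight up.

Request:
{"fn": "play_rows", "kwargs": {"commands": [[[0, 0, 0], [0, 0, 0]], [[0, 0, 0], [0, 0, 0]], [[0, 0, 0], [0, 0, 0]], [[0, 0, 0], [0, 0, 0]], [[0, 0, 0.01], [0, 0, 0]], [[0, 0, 0.03], [0, 0, 0]], [[0, 0, 0.06], [0, 0, 0]], [[0, 0, 0.1], [0, 0, 0]], [[0, 0, 0.15], [0, 0, 0]], [[0, 0, 0.15], [0, 0, 0]]], "gripper": 0.038}}

```text
time_s: 30.95
position: [0.3742, 0.3417, 0.1967]
tcp_rot: [[-0.573, 0.008, -0.819], [0.819, 0.005, -0.573], [-0.001, -1.0, -0.01]]
force: [0.4, 0.5, -0.3]
opening: 0.435
```

Request:
{"fn": "play_rows", "kwargs": {"commands": [[[-0.15, 0.2, 0.05], [0, 0, 0]], [[-0.15, 0.2, 0.05], [0, 0, 0]], [[-0.15, 0.2, 0.05], [0, 0, 0]], [[-0.15, 0.2, 0.05], [0, 0, 0]], [[-0.15, 0.2, 0.05], [0, 0, 0]], [[-0.15, 0.2, 0.05], [0, 0, 0]], [[-0.15, 0.2, 0.05], [0, 0, 0]], [[-0.15, 0.2, 0.05], [0, 0, 0]]]}}

```text
time_s: 31.95
position: [0.223, 0.539, 0.2421]
tcp_rot: [[-0.571, -0.001, -0.821], [0.821, -0.001, -0.571], [-0.001, -1.0, 0.001]]
force: [0.3, -0.1, -0.5]
opening: 0.438
```

Run:
```python
from rig import *
from h import *
s=capture("side");t=capture("top")
a=cv2.resize(s["frame"][145:290,245:445],(400,290),interpolation=cv2.INTER_CUBIC);b=cv2.resize(t["frame"][125:305,215:425],(400,343),interpolation=cv2.INTER_CUBIC)
f=lambda n,x:cv2.imwrite(n,x[:,:,::-1])
f("pics/f.png",cv2.resize(s["frame"][150:290,320:460],None,fx=4,fy=4,interpolation=cv2.INTER_CUBIC))
f("pics/ft.png",cv2.resize(t["frame"][125:305,215:425],None,fx=3.3,fy=3.3,interpolation=cv2.INTER_CUBIC))
print("top");blobs(t,(215,125,425,300),.036)
W=cloud(t);T=np.array([[.574,-.819],[.819,.574]])
q=(W[...,:2]-[.3936,.3094])@T.T; m=(abs(q[...,0]+.038)<.024)&(abs(q[...,1])<.05)&(W[...,2]>.024)&(W[...,2]<.034)
print("wad in carrier frame",q[m].min(0),q[m].max(0),cv2.minAreaRect((q[m]*1000).astype(np.float32)),np.median(W[m][:,2]))
```

```text
top
px [380. 138.] n 646 z [0.0398 0.0765 0.1148] mean [0.6441 0.0886] rect [650.4  99.7] [142.1   3.6] 59.8
px [293. 148.] n 262 z [0.0535 0.0719 0.0744] mean [0.6176 0.2855] rect [619.3 286. ] [36.8 36.4] 2.0
px [235. 173.] n 93 z [0.0362 0.0414 0.0465] mean [0.5625 0.421 ] rect [562.3 420.7] [ 8.9 69.6] 54.8
px [399. 178.] n 265 z [0.0404 0.0693 0.0725] mean [0.5559 0.0432] rect [557.5  41.1] [32.5 33. ] 15.9
px [350. 185.] n 177 z [0.0431 0.0464 0.0487] mean [0.5395 0.1541] rect [540.2 153.8] [31.9 32.6] 68.7
px [303. 196.] n 175 z [0.043  0.0465 0.0485] mean [0.5098 0.2607] rect [510.2 260.7] [32.  32.1] 77.6
px [279. 217.] n 224 z [0.0461 0.0764 0.0787] mean [0.4598 0.3118] rect [460.7 312.5] [31.9 31.9] 35.1
px [293. 238.] n 192 z [0.0688 0.0764 0.079 ] mean [0.4139 0.2793] rect [414.2 279.3] [33.8 30.9] 34.7
px [308. 260.] n 197 z [0.0653 0.0769 0.0796] mean [0.3681 0.2456] rect [368.2 245.6] [31.8 32.1] 34.9
wad in carrier frame [-0.0509929 -0.0376106] [-0.02251535  0.03814185] ((-36.771461486816406, 0.269439697265625), (75.76482391357422, 28.446977615356445), 89.87467193603516) 0.030758082905941064
```

View pics/f.png

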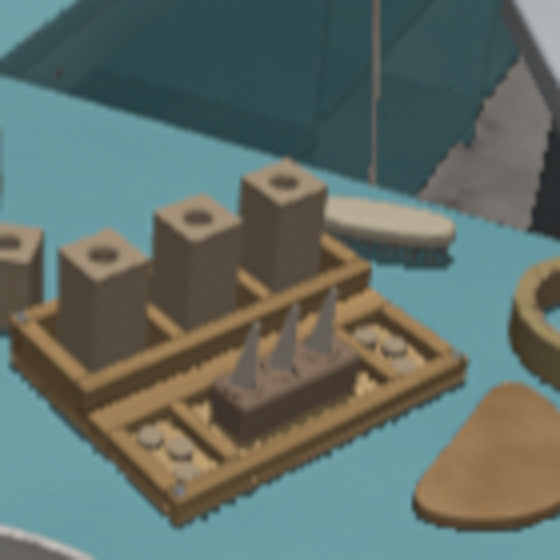

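View pics/ft.png

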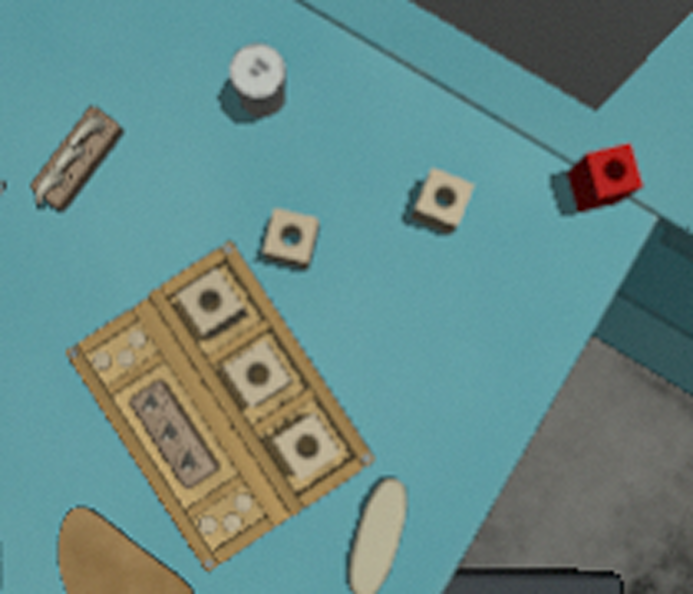

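Both views show the three tall props upright and centred in their sockets. The fresh pack lies flat in the middle of the bay, with its wad top at 30.8 mm where 30 is expected. Everything else is where it was, so I'm handing in.

```bash
python3 -c "
from rig import *
print(hand_in())"
```

```text
the job is handed in; nothing more can be done
None
```

The job is done and handed in at about 32 s. The three tall props stand upright, one in each socket, and the fresh cone pack was then set flat in the long bay.

- **Props:** the last pictures show all three square to the carrier, with their tops at 76–77 mm (76 expected). They are within about 2 mm of the socket centres.
- **Fresh pack:** it is level, about 1 mm off the bay centre, and its wad top reads 30.8 mm (30 expected). The cones are straight. I lowered it in half-millimetre steps and opened the gripper only after contact showed, at about 5 N.
- **Left alone:** the short props, jar, fired pack and red look-alike measure where they started, to within about 1.5 mm.

No check failed. The side and top cameras disagreed by about 2 mm on positions, which is their stated calibration error.

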